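# Clear the log stand and set the owl up for waxing

## Robot

A 6-joint arm with a two-finger parallel gripper is mounted at the origin on the work surface. World frame = base frame: x ahead of the robot, y to its left, z up, the work surface at z = 0. Lengths are in m, angles in rad, forces in N, time in s.
With the tool pointing down it reaches from about 0.3 to 0.775 m from the base axis. Payload 14.6 kg.
Tool frame: the origin (TCP) lies between the finger pads; the fingertips stand ctrl.tip_extent ahead of it and the grasp point (between the pads) lies 3 mm ahead of it (ctrl.tip_extent is the distance from the TCP to the fingertips, in m); z points along the fingers, y is the line along which they close (so a half turn about z gives the same grasp; the last joint's range is limited). The gripper opens to 94 mm and grips with 3 to 60 N. Pads are 16 mm wide; open, the fingers measure 119 mm over their backs; the gripper's body (75 mm by 177 mm) begins 78 mm behind the grasp point.
Start: joints at [-1.173, 0.3, 1.521, -0, 1.321, -0.067], TCP at [0.247, -0.492, 0.227] pointing down, gripper open.
Joint ranges: [-3.03, 3.03], [-0.79, 2.21], [0.23, 2.52], [-1.04, 4.18], [0, 3.07], [-2.55, 2.55]. Speed limits (rad/s): [2.22, 2.22, 2.57, 3.14, 3.14, 3.14].

## Interface

Orientations are given as [roll, pitch, yaw] about the fixed x, y, z axes, in that order (R = Rz(yaw) Ry(pitch) Rx(roll)).
In Python, from station import ctrl gives the robot as it stands.
- The arm moves only by the tool shift_gripper, called after "Call:" by a JSON object that holds its "method" and its "body". Schema: {"type":"object","properties":{"steps":{"type":"array","items":{"type":"array","prefixItems":[{"type":"array","items":{"type":"number"},"minItems":3,"maxItems":3},{"type":"array","items":{"type":"number"},"minItems":3,"maxItems":3}],"minItems":2,"maxItems":2},"minItems":1,"maxItems":10},"jaw":{"type":"number"},"clamp_n":{"type":"number"},"only":{"type":"string"},"quiet":{"type":"boolean"},"lines":{"type":"string"}},"required":["steps"],"additionalProperties":false}. steps is a list of rows, 1 to 10 of them, each written [[dx, dy, dz], [rx, ry, rz]]: dx, dy, dz in shares of the most that a row can go, 1 being 50 mm, then a rotation vector rx, ry, rz in normalised numbers (1 is 180 degrees); each row shifts and turns the commanded pose from where the row before left it, along the tool's axes as they then stand; what a row does not reach is not made up. A row lasts 1/10 s, in which the tool goes at most 0.05 m and 0.15 rad, less where a joint would pass 70% of its speed; a pose out of reach is approached as far as the arm can. jaw is the finger opening in m, set as the call begins (left out keeps the last). The fingers move at their own pace and stop on an object; clamp_n is the grip in N (left out, the last holds). Time passes only in rows, so rows that do not move let the fingers close. The tool returns the time, the measured TCP pose, the force, the opening and the grip force at its end. only (a regular expression) keeps the lines of the reply that match it, lines (a string "A,B") keeps lines A to B, and quiet returns only ok. Input that does not fit is refused with a message, and nothing moves.
- ctrl.get_obs(): the state, without advancing time (a new reading comes with each control period).
- ctrl.camera(name): name is "scene" or "side" or "wrist"; returns a dict with "pixels" (480x640x3 uint8, blue, green, red), "fx", "fy", "cx", "cy" (pixels), "k1" (the pictures are not rectified: a ray, as slopes to the right and down, at radius r is drawn at 1 + k1 r^2 times it, then the intrinsics apply), "extrinsics" (4x4, takes a point from camera to world coordinates). Camera axes: x right, y up, looking along -z (the intrinsics and any distortion apply to the point x, -y, -z); pixel columns grow to the right and rows downward; lengths in m; the calibration is good to about 2 mm. A picture is of the moment at which its call begins. There is no depth.
- ctrl.hand_in(): hands the job in; it is judged then, once.
The state is a dict: "time_s": time; "qpos": joint angles; "joint_vel": joint speeds; "tau": joint torques, N m; "ee_pos": TCP position; "eef_rot": TCP orientation; "force": force on the tool from outside, world axes, zero at the start; "moment": the same for the moment, N m; "grip_width": finger opening in m; "grip_force": force on a finger pad.
Only numpy, scipy, OpenCV 4.12 (cv2) and the standard library are available. Lean on these libraries where they do the work, as an engineer would, in place of code of your own. Each camera call takes 0.05 s, during which the arm holds its last target. There are 200 camera calls.

## Task

The red wax tin has been left on the cork pad of the log stand: first take it off and set it down flat, right way up, in the plywood tray. Then stand the pale, unwaxed wooden owl upright in the middle of the cork pad, with its whole foot on the cork. Set both down gently, without dropping or throwing them.

Things in the scene. Friction and masses are not known exactly. Their poses are not given: they have to be found in the camera images.
- tin: Low round wax tin with a red lid, 60 mm in diameter, 30 mm high, about 0.14 kg, rigid. Origin at the centre of its underside, z up. It starts standing on the cork pad, up to 10 mm off its centre. (A tin with a yellow lid elsewhere on the table is not part of the job.)
- pale_owl: Pale bare-wood owl, 95 mm high, about 0.13 kg, standing on the table on a round foot 54 mm across and 12 mm high; from 18 to 78 mm up its body is a cylinder 44 mm in diameter, to be gripped from any side; the head rounds off above. Origin at the centre of its underside, z up. It may face any way. (A dark brown owl of the same shape and a mug 90 mm high stand near; not part of the job.)
- pad (a point): Centre of the upper face of the round dark brown cork pad, 90 mm in diameter and 4 mm thick, fixed in the middle of the top of the log stand, a slice of log with bark, 170 mm in diameter (up to 176 mm over the bark) and 60 mm high. This point is 64 mm above the table. The stand does not move. z up.
- tray: Shallow open plywood tray, fixed to the table: outside 150 mm along its own x, 190 mm along its own y, 30 mm high, walls and floor 6 mm thick. It is empty. Origin at the centre of its underside, on the table; z up.

How it is judged:
On the way, in this order (a step that is already met when the one before it is completed fails the run):
1. the red tin lies flat in the tray, let go (x of tin in the frame of tray between -0.05 and 0.05 m and y of tin in the frame of tray between -0.07 and 0.07 m and z of tin in the frame of tray below 0.014 m and angle between tin's own z axis and vertical below 0.17 rad and linear speed of tin below 0.03 m/s and contact force between the fingers and tin below 0.1 N), for 0.2 s.
2. the pale owl stands upright on the cork pad, let go (horizontal distance between pale_owl and pad below 0.02 m and z of pale_owl in the frame of pad between -0.006 and 0.006 m and angle between pale_owl's own z axis and vertical below 0.17 rad and linear speed of pale_owl below 0.03 m/s and contact force between the fingers and pale_owl below 0.1 N), for 0.2 s.
At the end, for the whole second after the job is handed in: The red tin lies flat and right way up (within 10 degrees) on the floor of the tray, its centre between the walls; the pale owl stands upright (within 10 degrees) on the cork pad, its centre within 20 mm of the pad's centre; both are released and at rest (all of step 1 and all of step 2); the robot touches nothing.
It fails at once if the red tin is dropped or thrown (faster than 0.7 m/s with no finger on it, a fall of about 25 mm) (linear speed of tin above 0.7 m/s and contact force between the fingers and tin below 0.1 N).
It fails at once if the pale owl is dropped or thrown (faster than 0.7 m/s with no finger on it, a fall of about 25 mm) (linear speed of pale_owl above 0.7 m/s and contact force between the fingers and pale_owl below 0.1 N).
It also fails if it takes over 58 s, if anything falls off the work surface, if the arm or the gripper's body presses on something with over 40 N, if the wrist force passes 120 N, or if a joint passes its speed limit or range.

## Working session

There is one attempt and no reset: what is moved stays moved. The work goes in short steps, Python scripts to look and compute and a tool call to move; the robot and the scene stay as the last step left them, time stands still between calls to the robot, and variables do not carry over. Pictures are saved under pics/ and viewed, at most 10 in all, crops included, and the job is handed in when it is done.

```bash
ls; mkdir -p pics; cat > h.py <<'E'
import numpy as np,cv2
from station import ctrl
def ray(c,u,v):
    x=(u-c["cx"])/c["fx"];y=(v-c["cy"])/c["fy"]
    rd=np.hypot(x,y);r=rd
    for _ in range(30): r=rd/(1+c["k1"]*r*r)
    s=r/rd if rd>0 else 1
    E=np.array(c["extrinsics"]);d=E[:3,:3]@np.array([x*s,-y*s,-1.]);return E[:3,3],d
def onz(c,u,v,z):
    o,d=ray(c,u,v);return o+d*(z-o[2])/d[2]
def proj(c,p):
    E=np.array(c["extrinsics"]);q=E[:3,:3].T@(np.array(p)-E[:3,3]);x=q[0]/-q[2];y=-q[1]/-q[2]
    k=1+c["k1"]*(x*x+y*y);return c["cx"]+c["fx"]*x*k,c["cy"]+c["fy"]*y*k
E
python3 - <<'E'
from h import *
for n in("scene","side"):
    c=ctrl.camera(n);cv2.imwrite(f"pics/{n}0.png",c["pixels"]);print(n,np.round(c["extrinsics"],3).tolist(),c["fx"],c["k1"])
print(ctrl.tip_extent,ctrl.get_obs())
E
```

```text
pics
station.py
scene [[-0.734, -0.463, 0.497, 0.934], [0.679, -0.52, 0.519, 0.434], [0.018, 0.718, 0.696, 0.641], [0.0, 0.0, 0.0, 1.0]] 503.0710311073422 -0.09258356620703878
side [[-0.981, 0.082, -0.178, 0.405], [-0.196, -0.46, 0.866, 0.702], [-0.011, 0.884, 0.467, 0.457], [0.0, 0.0, 0.0, 1.0]] 574.9845538067215 -0.04437256838605767
0.022 {'time_s': 0.1, 'qpos': array([-1.17261640e+00,  3.00431067e-01,  1.52148060e+00,  1.28086195e-05,
        1.32069807e+00, -6.66055695e-02]), 'joint_vel': array([-0.00107362, -0.00176027, -0.00255176, -0.00069389,  0.00105175,
        0.00035205]), 'tau': array([ 1.08322183e-03, -5.32642686e+01, -3.53283691e+01,  7.09553668e-02,
        2.34595587e-02, -5.44158945e-05]), 'ee_pos': array([ 0.24644785, -0.49147387,  0.22695078]), 'eef_rot': array([-3.14057865e+00, -8.00728107e-05,  4.64782276e-01]), 'force': array([ 0.56864951, -0.1413025 ,  0.09003292]), 'moment': array([ 0.03171467,  0.05168763, -0.02898989]), 'grip_force': 0.0, 'grip_width': 0.09363317490400294}
```

View pics/scene0.png

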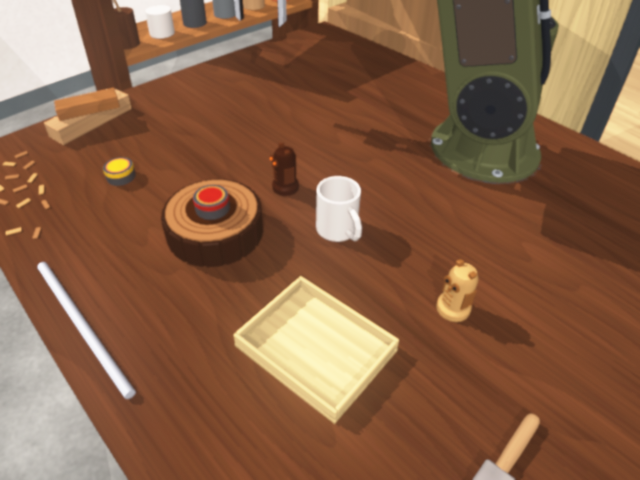

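View pics/side0.png

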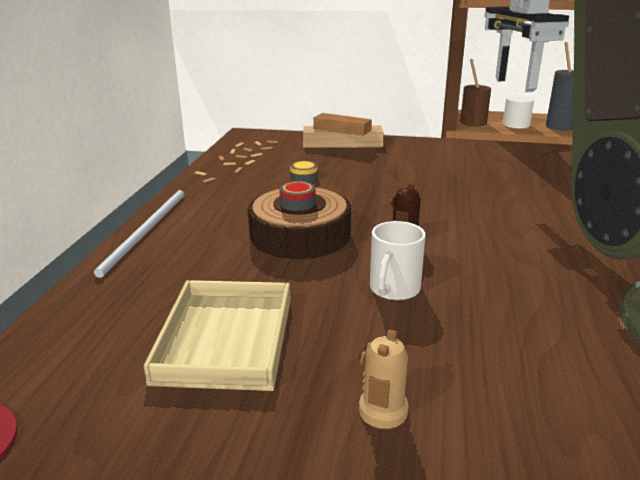

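The scene view shows the red lid at (211,197), the pale owl's foot at (454,308), and tray rim corners near (302,280), (397,345), (334,413) and (237,340). In the side view the lid is at (298,188), the owl's foot at (384,410), and the log top is centred near (300,207).

```bash
cat > m.py <<'E'
from h import *
def big(m,box):
    x0,y0,x1,y1=box;k=np.zeros_like(m);k[y0:y1,x0:x1]=m[y0:y1,x0:x1]
    n,l,s,ce=cv2.connectedComponentsWithStats(k);i=1+np.argmax(s[1:,4]);return (l==i).astype(np.uint8),s[i],ce[i]
def hsv(c): return cv2.cvtColor(c["pixels"],cv2.COLOR_BGR2HSV)
def red(h): return cv2.inRange(h,(0,190,120),(5,255,255))|cv2.inRange(h,(174,190,120),(180,255,255))
def wood(h): return cv2.inRange(h,(10,60,130),(28,200,255))
E
python3 - <<'E'
from m import *
B={"scene":dict(tin=(180,170,245,225),owl=(425,250,490,330),tray=(225,270,405,425),log=(155,170,270,250)),
   "side":dict(tin=(270,175,325,215),owl=(350,325,420,435),tray=(140,270,300,395),log=(240,180,360,235))}
W=[]
for n in B:
    c=ctrl.camera(n);h=hsv(c);b=B[n]
    print(n,[h[p[1],p[0]].tolist() for p in ([(456,308),(300,320),(190,205),(175,235)] if n=="scene" else [(384,412),(230,330),(262,210),(298,240)])])
    m,s,ce=big(red(h),b["tin"]);print("tin",s,onz(c,*ce,.094))
    m,s,ce=big(cv2.inRange(h,(8,60,110),(32,255,255)),b["owl"]);print("owl",s)
    ys,xs=np.nonzero(m);rows=range(s[1]+s[3]-22,s[1]+s[3])
    l=min((xs[ys==r].min(),r) for r in rows);r_=max((xs[ys==r].max()+1,r) for r in rows);print(l,r_)
    o,d1=ray(c,*l);_,d2=ray(c,*r_);a=d1[:2]/np.hypot(*d1[:2])+d2[:2]/np.hypot(*d2[:2]);W.append((o[:2],a/np.hypot(*a)))
    print("  owlmid",onz(c,(l[0]+r_[0])/2,(l[1]+r_[1])/2,.008))
    m,s,ce=big(cv2.inRange(h,(18,40,120),(35,200,255)),b["tray"]);hull=cv2.convexHull(cv2.findContours(m,0,2)[0][0])
    q=cv2.approxPolyN(hull,4)[0] if hasattr(cv2,"approxPolyN") else None
    print("tray",s,q.tolist())
    P=[onz(c,*p,.03) for p in q];print(np.round(P,4).tolist(),np.mean(P,0))
    m,s,ce=big(cv2.inRange(h,(8,60,120),(25,200,255)),b["log"]);hu=cv2.convexHull(cv2.findContours(m,0,1)[0][0])
    P=np.array([onz(c,*p[0],.06)[:2] for p in hu],np.float32);print("log",s,cv2.fitEllipse(P),cv2.minEnclosingCircle(P))
    pm=cv2.inRange(h,(0,0,0),(180,255,75))
(o1,a1),(o2,a2)=W;t=np.linalg.solve(np.c_[a1,-a2],o2-o1);print("owl",o1+a1*t[0])
E
```

```text
scene [[17, 138, 209], [25, 69, 251], [10, 187, 86], [10, 153, 80]]
tin [199 188  23  14 239] [ 0.61361813 -0.16908923  0.094     ]
owl [ 425  250   65   80 4693]
(np.int64(425), 308) (np.int64(490), 311)
  owlmid [0.43175914 0.23452455 0.008     ]
tray [  234   276   165   147 12944] [[403, 342], [335, 423], [226, 339], [300, 275]]
[[0.5567, 0.2229, 0.03], [0.715, 0.245, 0.03], [0.743, 0.0481, 0.03], [0.5823, 0.0269, 0.03]] [0.64926144 0.13572967 0.03      ]
log [ 155  170  115   80 5558] ((0.6190270185470581, -0.216324120759964), (0.24233995378017426, 0.30687934160232544), 75.48916625976562) ((0.6075713038444519, -0.2017180323600769), 0.14011578261852264)
side [[17, 117, 188], [24, 78, 238], [14, 114, 183], [11, 123, 52]]
tin [286 183  23   8 123] [ 0.61561827 -0.16994983  0.094     ]
owl [ 358  329   51  100 3952]
(np.int64(358), 408) (np.int64(409), 407)
  owlmid [0.42954128 0.22852137 0.008     ]
tray [  144   280   146   111 13140] [[293, 282], [273, 391], [133, 386], [186, 280]]
[[0.5779, 0.0262, 0.03], [0.5476, 0.2487, 0.03], [0.7008, 0.2703, 0.03], [0.7305, 0.0486, 0.03]] [0.63921947 0.14844056 0.03      ]
log [ 252  187   95   40 1792] ((0.6137000322341919, -0.17421552538871765), (0.16047483682632446, 0.1720588058233261), 14.023612022399902) ((0.6133291721343994, -0.1737924963235855), 0.08528023213148117)
owl [0.42959279 0.23194869]
```

```bash
python3 - <<'E'
from m import *
c=ctrl.camera("scene");h=hsv(c)
W=[]
m,s,ce=big(cv2.inRange(h,(12,60,130),(32,200,255)),(425,250,490,330));print(s)
ys,xs=np.nonzero(m)
l=min((xs[ys==r].min(),r) for r in range(298,s[1]+s[3]));r_=max((xs[ys==r].max()+1,r) for r in range(298,s[1]+s[3]));print(l,r_)
for cc,l,r in((c,l,r_),(ctrl.camera("side"),(358,408),(409,407))):
    o,d1=ray(cc,*l);_,d2=ray(cc,*r);a=d1[:2]/np.hypot(*d1[:2])+d2[:2]/np.hypot(*d2[:2]);W.append((o[:2],a/np.hypot(*a)))
(o1,a1),(o2,a2)=W;t=np.linalg.solve(np.c_[a1,-a2],o2-o1);print("owl",o1+a1*t[0], onz(c,(l[0]+r_[0])/2,(l[1]+r_[1])/2,.008))
P=np.array([onz(c,*p,.03) for p in((302,279),(398,345),(335,407),(235,338))]);print("tray",P.round(3).tolist(),P.mean(0))
cs=ctrl.camera("side");P=np.array([onz(cs,*p,.03) for p in((291,284),(273,378),(149,376),(190,282))]);print("tray",P.round(3).tolist(),P.mean(0))
for c in(c,cs):
  hh=hsv(c);b=(155,175,270,250) if c is not cs else (240,180,360,235)
  m,s,ce=big(cv2.inRange(hh,(8,60,105),(25,200,255)),b);hu=cv2.convexHull(cv2.findContours(m,0,1)[0][0])
  # pad: dark pixels inside log top
  cv2.imwrite("pics/x%d.png"%(c is cs),cv2.resize(c["pixels"][b[1]-10:b[3]+20,b[0]-10:b[2]+10],None,fx=4,fy=4))
a,b=[cv2.imread(f"pics/x{i}.png") for i in(0,1)];H=np.zeros((a.shape[0]+b.shape[0],max(a.shape[1],b.shape[1]),3),np.uint8);H[:a.shape[0],:a.shape[1]]=a;H[a.shape[0]:,:b.shape[1]]=b
print(H.shape,a.shape);s=min(1,600/H.shape[0]);print(s);cv2.imwrite("pics/z.png",cv2.resize(H,None,fx=s,fy=s))
E
```

```text
[ 435  259   44   64 1889]
(np.int64(435), 305) (np.int64(474), 301)
owl [0.4299598  0.22479592] [0.54565311 0.24268404 0.008     ]
tray [[0.586, 0.035, 0.03], [0.566, 0.221, 0.03], [0.7, 0.229, 0.03], [0.732, 0.055, 0.03]] [0.64585902 0.13531295 0.03      ]
tray [[0.579, 0.032, 0.03], [0.553, 0.228, 0.03], [0.691, 0.252, 0.03], [0.723, 0.053, 0.03]] [0.63649533 0.14114376 0.03      ]
(760, 560, 3) (420, 540, 3)
0.7894736842105263
```

View pics/z.png

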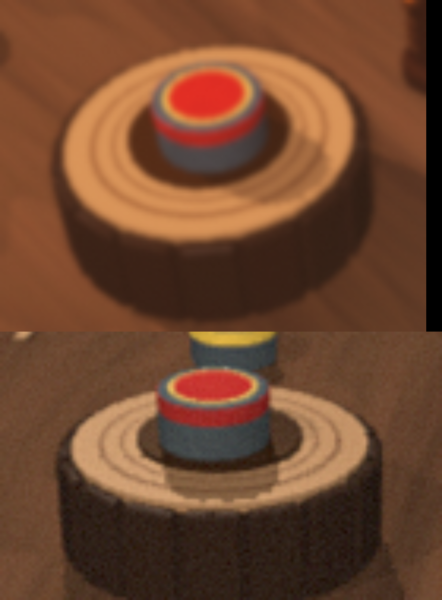

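The crop shows the tin sitting slightly off-centre on the pad. I can measure the pad itself once it is bare. Next I move over the tin, turning to the tray's yaw of about 0.12.

Careful with the scale: shifts go in shares of 50 mm and turns go in shares of 180 degrees. That gives: 0.115 rad / 3.1416 = 0.0366.

```bash
cat > go.py <<'E'
import sys
from h import *
t=list(map(float,sys.argv[1:]))
o=ctrl.get_obs();y=o["eef_rot"][2];d=np.array(t[:3])-o["ee_pos"]
dy=(t[3]-y+np.pi/2)%np.pi-np.pi/2 if len(t)>3 else 0
y2=y+dy;print("after turning tool-z by",round(-dy,4),": d=",np.round([d[0]*np.cos(y2)+d[1]*np.sin(y2),d[0]*np.sin(y2)-d[1]*np.cos(y2),-d[2]],4),"t",o["time_s"])
E
```

Call:
{"method": "shift_gripper", "body": {"steps": [[[0,0,0],[0,0,0.0366]],[[0,0,0],[0,0,0.0366]],[[0,0,0],[0,0,0.0366]]], "jaw": 0.09}}

```text
time_s: 0.65
ee_pos: [0.2465, -0.4916, 0.2274]
eef_rot: [-3.141, 0.0, 0.115]
force: [-0.2, 0.4, -0.2]
grip_width: 0.0901
grip_force: 0.0
```

```bash
python3 go.py 0.6146 -0.1695 0.2 0.12
python3 - <<'E'
from h import *
c=ctrl.camera("scene");print("dark owl",onz(c,285,190,0),"mug",onz(c,338,235,0),"yellow",onz(c,119,175,.02))
cs=ctrl.camera("side")
W=[]
for cc,l,r in((c,(185.5,209.3),(236.8,205.5)),(cs,(273.4,203.4),(325.9,202.7))):
    o,d1=ray(cc,*l);_,d2=ray(cc,*r);a=d1[:2]/np.hypot(*d1[:2])+d2[:2]/np.hypot(*d2[:2]);W.append((o[:2],a/np.hypot(*a)))
(o1,a1),(o2,a2)=W;t=np.linalg.solve(np.c_[a1,-a2],o2-o1);print("pad",o1+a1*t[0])
E
```

```text
after turning tool-z by -0.0049 : d= [ 0.404  -0.2757  0.0274] t 0.65
dark owl [ 0.43749728 -0.184171    0.        ] mug [ 0.44888417 -0.01980678  0.        ] yellow [ 0.67426044 -0.42789718  0.02      ]
pad [ 0.6125108  -0.17384357]
```

To row units: 0.04 m is 0.8, -0.0276 m is -0.552.

Call:
{"method": "shift_gripper", "body": {"steps": [[[0.8,-0.552,0],[0,0,0]],[[0.8,-0.552,0],[0,0,0]],[[0.8,-0.552,0],[0,0,0]],[[0.8,-0.552,0],[0,0,0]],[[0.8,-0.552,0],[0,0,0]],[[0.8,-0.552,0],[0,0,0]],[[0.8,-0.552,0],[0,0,0]],[[0.8,-0.552,0],[0,0,0]],[[0.8,-0.552,0.26],[0,0,0]],[[0.8,-0.552,0.26],[0,0,0]]]}}

```text
time_s: 1.75
ee_pos: [0.6116, -0.1686, 0.2016]
eef_rot: [3.141, -0.001, 0.124]
force: [0.3, -1.1, 0.5]
grip_width: 0.0902
grip_force: 0.0
```

Call:
{"method": "shift_gripper", "body": {"steps": [[[0,0,0],[0,0,0]],[[0,0,0],[0,0,0]]]}}

```text
time_s: 1.95
ee_pos: [0.6104, -0.1696, 0.2008]
eef_rot: [-3.141, 0.001, 0.124]
force: [-0.8, -0.6, -0.4]
grip_width: 0.0899
grip_force: 0.0
```

```bash
python3 - <<'E'
from m import *
c=ctrl.camera("wrist");cv2.imwrite("pics/w1.png",c["pixels"]);h=hsv(c)
m,s,ce=big(red(h),(0,0,640,480));print(s,ce,onz(c,*ce,.094))
E
python3 go.py 0.6146 -0.1695 0.091 0.12
```

```text
[ 294  211   53   52 2145] [319.90582751 236.47599068] [ 0.61368815 -0.16981381  0.094     ]
after turning tool-z by 0.0021 : d= [ 0.0047 -0.0005  0.1106] t 2.0
```

View pics/w1.png

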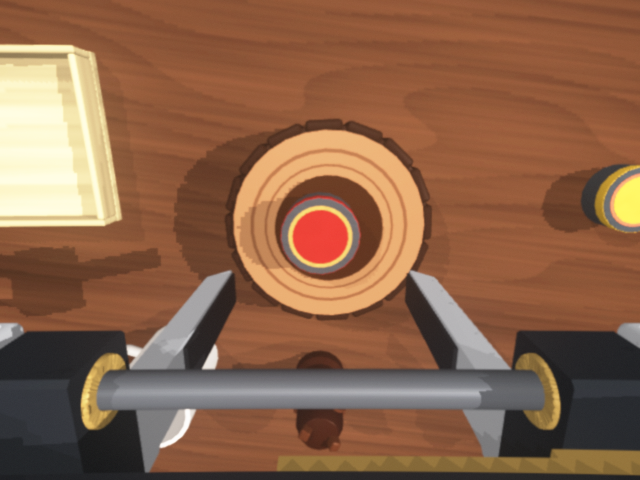

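The wrist view shows the red lid centred at (320,236), which agrees with the fixed cameras to about 1 mm. The fingers straddle it clear of everything. I go down and grip.

To row units: 0.03 m is 0.6, 0.019 m is 0.38.

Call:
{"method": "shift_gripper", "body": {"steps": [[[0.076,-0.004,0.6],[0,0,0]],[[0,0,0.6],[0,0,0]],[[0,0,0.6],[0,0,0]],[[0,0,0.38],[0,0,0]],[[0,0,0],[0,0,0]]]}}

```text
time_s: 2.5
ee_pos: [0.6123, -0.1706, 0.0908]
eef_rot: [-3.14, 0.003, 0.119]
force: [0.6, -0.1, 0.0]
grip_width: 0.0901
grip_force: 0.0
```

```bash
python3 - <<'E'
from m import *
c=ctrl.camera("wrist");h=hsv(c);m,s,ce=big(red(h),(0,0,640,480));print(s,ce,onz(c,*ce,.094))
E
```

```text
[ 273  277   89   68 3744] [311.27964744 313.58119658] [ 0.60835352 -0.16779306  0.094     ]
```

Call:
{"method": "shift_gripper", "body": {"steps": [[[0,0,0],[0,0,0]],[[0,0,0],[0,0,0]],[[0,0,0],[0,0,0]],[[0,0,0],[0,0,0]],[[0,0,0],[0,0,0]],[[0,0,0],[0,0,0]],[[0,0,0],[0,0,0]],[[0,0,0],[0,0,0]]], "jaw": 0.05, "clamp_n": 20}}

```text
time_s: 3.35
ee_pos: [0.6142, -0.1696, 0.0932]
eef_rot: [3.141, -0.001, 0.12]
force: [-1.8, 0.7, 5.7]
grip_width: 0.0594
grip_force: 20.0
```

To row units: -0.04 m is -0.8, -0.03 m is -0.6.

Call:
{"method": "shift_gripper", "body": {"steps": [[[0,0,-0.2],[0,0,0]],[[0,0,-0.6],[0,0,0]],[[0,0,-0.8],[0,0,0]],[[0,0,-0.6],[0,0,0]],[[0,0,0],[0,0,0]],[[0,0,0],[0,0,0]]]}}

```text
time_s: 3.95
ee_pos: [0.6139, -0.1695, 0.2028]
eef_rot: [3.141, -0.0, 0.12]
force: [0.4, 0.0, -1.4]
grip_width: 0.0596
grip_force: 20.0
```

```bash
python3 - <<'E'
from m import *
c=ctrl.camera("wrist");cv2.imwrite("pics/w2.png",c["pixels"])
for n in("scene","side"):cv2.imwrite(f"pics/{n}2.png",ctrl.camera(n)["pixels"])
E
python3 go.py 0.641 0.138 0.2 0.12
```

```text
after turning tool-z by -0.0002 : d= [ 0.0641 -0.3019  0.0011] t 4.1
```

View pics/side2.png

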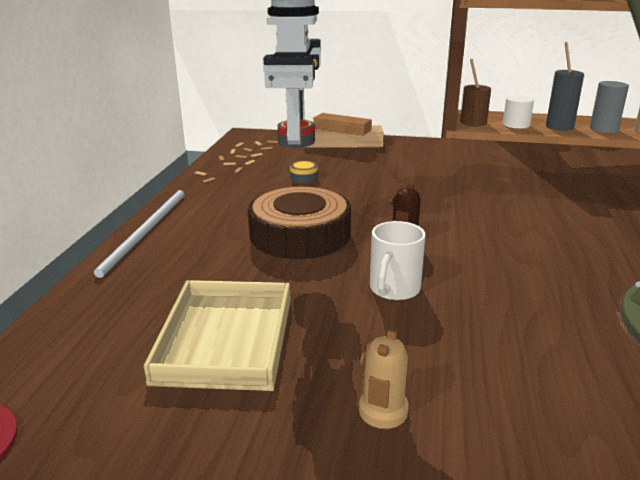

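The tin is held level and the pad is bare, at about (300,204) in the side view. I carry the tin to the tray.

To row units: -0.0302 m is -0.604, 0.0064 m is 0.128.

Call:
{"method": "shift_gripper", "body": {"steps": [[[0.128,-0.604,0],[0,0,0]],[[0.128,-0.604,0],[0,0,0]],[[0.128,-0.604,0],[0,0,0]],[[0.128,-0.604,0],[0,0,0]],[[0.128,-0.604,0],[0,0,0]],[[0.128,-0.604,0],[0,0,0]],[[0.128,-0.604,0],[0,0,0]],[[0.128,-0.604,0],[0,0,0]],[[0.128,-0.604,0],[0,0,0]],[[0.128,-0.604,0],[0,0,0]]]}}

```text
time_s: 5.1
ee_pos: [0.6411, 0.1392, 0.2014]
eef_rot: [3.142, 0.002, 0.12]
force: [0.3, 0.6, -0.7]
grip_width: 0.0595
grip_force: 20.0
```

Call:
{"method": "shift_gripper", "body": {"steps": [[[0,0,0],[0,0,0]],[[0,0,0],[0,0,0]]]}}

```text
time_s: 5.3
ee_pos: [0.6411, 0.1382, 0.2014]
eef_rot: [3.141, 0.002, 0.121]
force: [0.6, -0.2, -1.2]
grip_width: 0.0598
grip_force: 20.0
```

```bash
python3 - <<'E'
from m import *
c=ctrl.camera("wrist");cv2.imwrite("pics/w3.png",c["pixels"])
W=[]
for n,b in(("scene",(180,180,245,225)),("side",(268,190,332,220))):
    c=ctrl.camera(n);h=hsv(c);m,s,ce=big(cv2.inRange(h,(0,0,0),(180,255,85 if n=="scene" else 75)),b);hu=cv2.convexHull(cv2.findContours(m,0,1)[0][0])
    P=np.array([onz(c,*p[0],.064)[:2] for p in hu],np.float32);print("pad",s,cv2.fitEllipse(P),onz(c,*ce,.064))
E
```

```text
pad [ 188  193   47   30 1128] ((0.6139124631881714, -0.17249907553195953), (0.08107234537601471, 0.0818813294172287), 24.029619216918945) [ 0.61481451 -0.17152677  0.064     ]
pad [275 203  50  12  78] ((0.6107737421989441, -0.1654055267572403), (0.0755503848195076, 0.08382998406887054), 104.9850845336914) [ 0.60077138 -0.14070433  0.064     ]
```

View pics/w3.png

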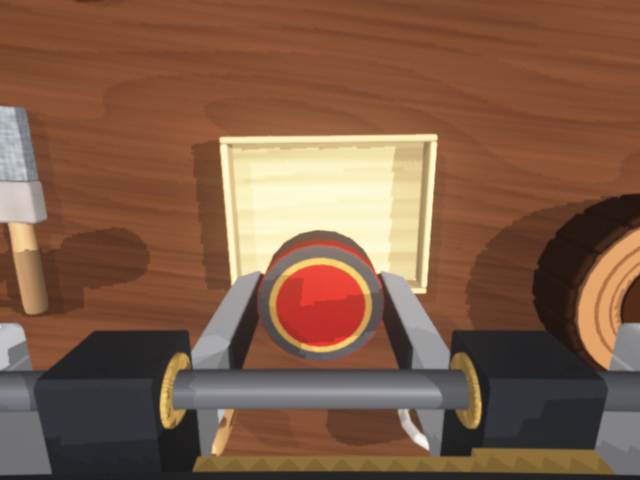

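The wrist view shows the tray rim corners at about (220,138), (437,137), (426,292) and (231,290). The tin at (320,305) is held level and square to the tray. I check the tray centre before lowering.

```bash
python3 - <<'E'
from m import *
c=ctrl.camera("wrist");P=np.array([onz(c,*p,.03) for p in((220,138),(437,137),(426,292),(231,290))]);print(P.round(3).tolist(),P.mean(0))
E
```

```text
[[0.705, 0.231, 0.03], [0.728, 0.044, 0.03], [0.583, 0.025, 0.03], [0.563, 0.214, 0.03]] [0.64476074 0.12856442 0.03      ]
```

To row units: 0.04 m is 0.8, 0.004 m is 0.08.

Call:
{"method": "shift_gripper", "body": {"steps": [[[0.02,0.08,0.6],[0,0,0]],[[0,0,0.8],[0,0,0]],[[0,0,0.8],[0,0,0]],[[0,0,0.6],[0,0,0]],[[0,0,0.3],[0,0,0]],[[0,0,0.12],[0,0,0]],[[0,0,0.04],[0,0,0]],[[0,0,0],[0,0,0]],[[0,0,0],[0,0,0]]]}}

```text
time_s: 6.4
ee_pos: [0.6436, 0.1341, 0.0411]
eef_rot: [-3.142, -0.002, 0.12]
force: [0.1, -0.4, -0.2]
grip_width: 0.06
grip_force: 20.0
```

To row units: 0.002 m is 0.04.

Call:
{"method": "shift_gripper", "body": {"steps": [[[0,0,0.04],[0,0,0]],[[0,0,0.04],[0,0,0]],[[0,0,0],[0,0,0]]]}}

```text
time_s: 6.7
ee_pos: [0.6428, 0.1341, 0.0354]
eef_rot: [3.142, 0.0, 0.12]
force: [-0.1, -1.0, -0.1]
grip_width: 0.06
grip_force: 20.0
```

Call:
{"method": "shift_gripper", "body": {"steps": [[[0,0,0.02],[0,0,0]],[[0,0,0],[0,0,0]]]}}

```text
time_s: 6.9
ee_pos: [0.643, 0.1341, 0.0352]
eef_rot: [3.142, -0.0, 0.12]
force: [-2.4, -0.8, 5.3]
grip_width: 0.0597
grip_force: 20.0
```

Contact registers at 5 N, so I release and back off.

Call:
{"method": "shift_gripper", "body": {"steps": [[[0,0,0],[0,0,0]],[[0,0,0],[0,0,0]],[[0,0,0],[0,0,0]],[[0,0,0],[0,0,0]],[[0,0,0],[0,0,0]]], "jaw": 0.08}}

```text
time_s: 7.4
ee_pos: [0.6429, 0.1341, 0.0346]
eef_rot: [-3.142, -0.0, 0.12]
force: [0.8, -0.5, -0.2]
grip_width: 0.0799
grip_force: 0.0
```

Call:
{"method": "shift_gripper", "body": {"steps": [[[0,0,-0.4],[0,0,0]],[[0,0,-0.8],[0,0,0]],[[0,0,-0.8],[0,0,0]],[[0,0,-0.8],[0,0,0]],[[0,0,-0.4],[0,0,0]],[[0,0,0],[0,0,0]]]}}

```text
time_s: 8.0
ee_pos: [0.6439, 0.1342, 0.1982]
eef_rot: [-3.141, -0.006, 0.12]
force: [0.7, -0.5, 0.4]
grip_width: 0.0801
grip_force: 0.0
```

```bash
python3 - <<'E'
from m import *
c=ctrl.camera("wrist");h=hsv(c);m,s,ce=big(red(h),(0,0,640,480));print(s,ce,onz(c,*ce,.036))
a=c["pixels"];b=ctrl.camera("scene")["pixels"];cv2.imwrite("pics/w4.png",cv2.resize(np.hstack([a,b]),(800,300)))
E
python3 go.py 0.43 0.228 0.2 -0.9;python3 go.py 0.43 0.228 0.2 0.12
```

```text
after turning tool-z by 1.0198 : d= [-0.2061  0.1087 -0.0045] t 8.05
after turning tool-z by -0.0002 : d= [-0.2004 -0.1187 -0.0045] t 8.05Traceback (most recent call last):
  File "<stdin>", line 2, in <module>
  File "m.py", line 4, in big
    n,l,s,ce=cv2.connectedComponentsWithStats(k);i=1+np.argmax(s[1:,4]);return (l==i).astype(np.uint8),s[i],ce[i]
                                                     ~~~~~~~~~^^^^^^^^^
    return _wrapfunc(a, 'argmax', axis=axis, out=out, **kwds)
    return bound(*args, **kwds)
ValueError: attempt to get argmax of an empty sequence
```

No red was found in the wrist view, so I look.

```bash
python3 - <<'E'
from m import *
a=ctrl.camera("wrist")["pixels"];b=ctrl.camera("scene")["pixels"];cv2.imwrite("pics/w4.png",cv2.resize(np.hstack([a,b]),(800,300),interpolation=cv2.INTER_AREA))
E
```

```text
(no output)
```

View pics/w4.png

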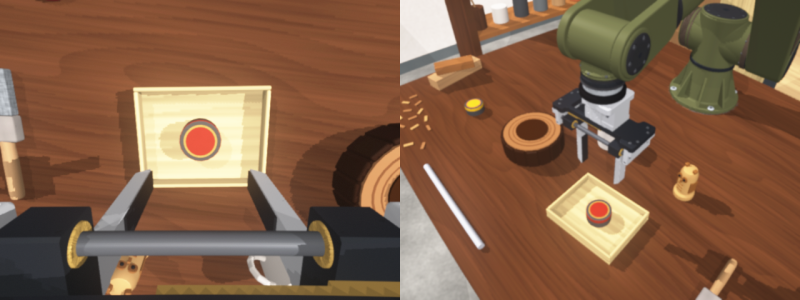

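The tin lies flat in the middle of the tray. Next I go above the owl, a little short so that the wrist camera can see it.

To row units: -0.028 m is -0.56, -0.0121 m is -0.242.

Call:
{"method": "shift_gripper", "body": {"steps": [[[-0.56,-0.242,-0.1],[0,0,0]],[[-0.56,-0.242,0],[0,0,0]],[[-0.56,-0.242,0],[0,0,0]],[[-0.56,-0.242,0],[0,0,0]],[[-0.56,-0.242,0],[0,0,0]],[[-0.56,-0.242,0],[0,0,0]],[[-0.56,-0.242,0],[0,0,0]],[[-0.56,-0.242,0],[0,0,0]],[[-0.56,-0.242,0],[0,0,0]],[[0,0,0],[0,0,0]]], "jaw": 0.09}}

```text
time_s: 9.15
ee_pos: [0.377, 0.2125, 0.1984]
eef_rot: [3.141, 0.002, 0.122]
force: [0.5, -0.9, 0.3]
grip_width: 0.09
grip_force: 0.0
```

```bash
python3 - <<'E'
from m import *
c=ctrl.camera("wrist");cv2.imwrite("pics/w5.png",c["pixels"])
E
```

```text
(no output)
```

View pics/w5.png

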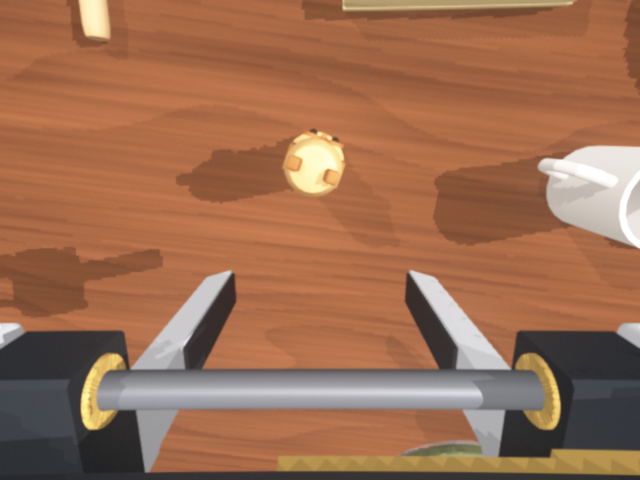

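The wrist view shows the owl almost from straight above, head outline x 285–344 and y 132–197, centred near (315,165). There is ample space around it.

```bash
python3 - <<'E'
from m import *
c=ctrl.camera("wrist");print(np.round(c["extrinsics"],3)[:3,3])
for z in(.02,.05,.078):print(z,onz(c,314.5,165.5,z))
a=[onz(c,285,165,.05),onz(c,344,165,.05)];print(np.linalg.norm(a[0]-a[1]))
cs=ctrl.camera("side");s=ctrl.camera("scene")
for p in((.429,.228),(.43,.232),(.432,.225)):
  print(p,[ (np.round(proj(k,[*p,.006]))).tolist() for k in(s,cs)])
E
python3 go.py 0.43 0.228 0.2 0.12
```

```text
[0.454 0.221 0.356]
0.02 [0.42781681 0.22243873 0.02      ]
0.05 [0.43018246 0.22228436 0.05      ]
0.078 [0.4323904  0.22214028 0.078     ]
0.04870234425841544
(0.429, 0.228) [[455.0, 307.0], [384.0, 409.0]]
(0.43, 0.232) [[457.0, 309.0], [383.0, 411.0]]
(0.432, 0.225) [[452.0, 307.0], [381.0, 406.0]]
after turning tool-z by -0.0006 : d= [ 0.0514 -0.0101 -0.001 ] t 9.35
```

To row units: 0.035 m is 0.7, 0.03 m is 0.6.

Call:
{"method": "shift_gripper", "body": {"steps": [[[0.54,-0.056,0],[0,0,0]],[[0.54,-0.056,0],[0,0,0]],[[0,0,0],[0,0,0]],[[0,0,0.7],[0,0,0]],[[0,0,0.7],[0,0,0]],[[0,0,0.7],[0,0,0]],[[0,0,0.6],[0,0,0]],[[0,0,0.26],[0,0,0]],[[0,0,0],[0,0,0]]]}}

```text
time_s: 10.25
ee_pos: [0.432, 0.2236, 0.0503]
eef_rot: [3.141, 0.003, 0.119]
force: [-0.3, -0.9, 0.5]
grip_width: 0.0905
grip_force: 0.0
```

Call:
{"method": "shift_gripper", "body": {"steps": [[[0,0,0],[0,0,0]],[[0,0,0],[0,0,0]],[[0,0,0],[0,0,0]],[[0,0,0],[0,0,0]],[[0,0,0],[0,0,0]],[[0,0,0],[0,0,0]],[[0,0,0],[0,0,0]],[[0,0,0],[0,0,0]],[[0,0,0],[0,0,0]],[[0,0,0],[0,0,0]]], "jaw": 0.035, "clamp_n": 20}}

```text
time_s: 11.25
ee_pos: [0.4327, 0.2241, 0.0518]
eef_rot: [-3.142, -0.0, 0.12]
force: [-1.3, -0.3, 5.2]
grip_width: 0.0436
grip_force: 20.0
```

To row units: -0.04 m is -0.8, -0.03 m is -0.6.

Call:
{"method": "shift_gripper", "body": {"steps": [[[0,0,-0.2],[0,0,0]],[[0,0,-0.6],[0,0,0]],[[0,0,-0.8],[0,0,0]],[[0,0,-0.8],[0,0,0]],[[0,0,-0.8],[0,0,0]],[[0,0,-0.6],[0,0,0]],[[0,0,0],[0,0,0]],[[0,0,0],[0,0,0]]]}}

```text
time_s: 12.05
ee_pos: [0.4324, 0.224, 0.2416]
eef_rot: [-3.142, -0.0, 0.12]
force: [-0.0, 0.8, -1.4]
grip_width: 0.0437
grip_force: 20.0
```

```bash
python3 go.py 0.615 -0.173 0.24 0.12
```

```text
after turning tool-z by -0.0002 : d= [0.1337 0.416  0.0016] t 12.05
```

To row units: 0.0297 m is 0.594, 0.0095 m is 0.19.

Call:
{"method": "shift_gripper", "body": {"steps": [[[0.19,0.594,0],[0,0,0]],[[0.19,0.594,0],[0,0,0]],[[0.19,0.594,0],[0,0,0]],[[0.19,0.594,0],[0,0,0]],[[0.19,0.594,0],[0,0,0]],[[0.19,0.594,0],[0,0,0]],[[0.19,0.594,0],[0,0,0]]]}}

```text
time_s: 12.75
ee_pos: [0.5233, 0.0244, 0.2398]
eef_rot: [-3.141, 0.003, 0.12]
force: [-0.2, 1.2, -1.4]
grip_width: 0.0438
grip_force: 20.0
```

Call:
{"method": "shift_gripper", "body": {"steps": [[[0.19,0.594,0],[0,0,0]],[[0.19,0.594,0],[0,0,0]],[[0.19,0.594,0],[0,0,0]],[[0.19,0.594,0],[0,0,0]],[[0.19,0.594,0],[0,0,0]],[[0.19,0.594,0],[0,0,0]],[[0.19,0.594,0],[0,0,0]],[[0,0,0],[0,0,0]],[[0,0,0],[0,0,0]]]}}

```text
time_s: 13.65
ee_pos: [0.6139, -0.173, 0.2395]
eef_rot: [-3.14, 0.003, 0.119]
force: [0.1, 0.2, -1.0]
grip_width: 0.0437
grip_force: 20.0
```

```bash
python3 go.py 0.615 -0.173 0.125 0.12
```

```text
after turning tool-z by -0.0011 : d= [1.100e-03 1.000e-04 1.145e-01] t 13.65
```

To row units: 0.04 m is 0.8, 0.03 m is 0.6.

Call:
{"method": "shift_gripper", "body": {"steps": [[[0,0,0.6],[0,0,0]],[[0,0,0.8],[0,0,0]],[[0,0,0.6],[0,0,0]],[[0,0,0.26],[0,0,0]],[[0,0,0],[0,0,0]],[[0,0,0],[0,0,0]]]}}

```text
time_s: 14.25
ee_pos: [0.6149, -0.1726, 0.1301]
eef_rot: [3.141, -0.001, 0.12]
force: [-0.5, -0.9, -0.9]
grip_width: 0.0437
grip_force: 20.0
```

```bash
python3 - <<'E'
from m import *
a=ctrl.camera("scene")["pixels"][110:290,120:300];b=ctrl.camera("side")["pixels"][90:270,210:390];cv2.imwrite("pics/p6.png",cv2.resize(np.hstack([a,b]),(800,400)))
E
```

```text
(no output)
```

View pics/p6.png

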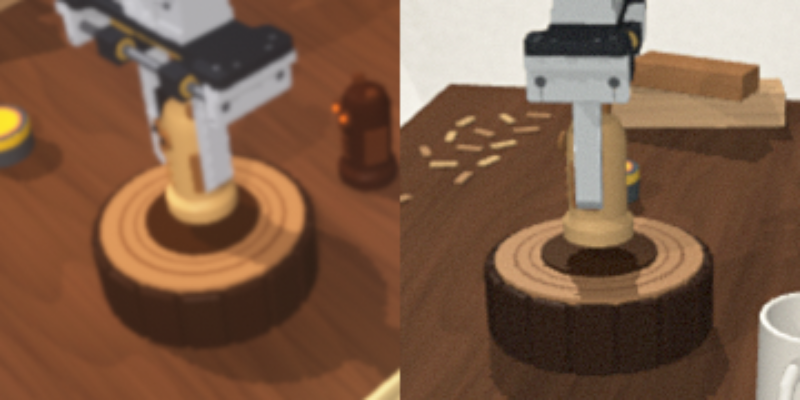

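The owl hangs upright over the pad. Its foot is at x≈201 against the pad's 203 in the left half, and 599 against 599 in the right half. I lower until contact.

To row units: 0.006 m is 0.12, 0.004 m is 0.08.

Call:
{"method": "shift_gripper", "body": {"steps": [[[0,0,0.12],[0,0,0]],[[0,0,0.08],[0,0,0]],[[0,0,0.04],[0,0,0]],[[0,0,0],[0,0,0]],[[0,0,0],[0,0,0]]]}}

```text
time_s: 14.85
ee_pos: [0.6144, -0.1729, 0.1167]
eef_rot: [3.142, -0.0, 0.12]
force: [-0.1, 0.2, -0.9]
grip_width: 0.0438
grip_force: 20.0
```

Call:
{"method": "shift_gripper", "body": {"steps": [[[0,0,0.02],[0,0,0]],[[0,0,0],[0,0,0]],[[0,0,0],[0,0,0]]]}}

```text
time_s: 15.15
ee_pos: [0.6145, -0.1729, 0.1158]
eef_rot: [3.141, -0.0, 0.12]
force: [1.0, 0.5, 0.8]
grip_width: 0.0439
grip_force: 20.0
```

To row units: 0.001 m is 0.02.

Call:
{"method": "shift_gripper", "body": {"steps": [[[0,0,0.02],[0,0,0]],[[0,0,0],[0,0,0]],[[0,0,0],[0,0,0]]]}}

```text
time_s: 15.45
ee_pos: [0.6146, -0.1729, 0.1158]
eef_rot: [3.141, -0.001, 0.12]
force: [-3.1, 0.1, 9.0]
grip_width: 0.0437
grip_force: 20.0
```

Contact is firm, so I open and withdraw upward.

Call:
{"method": "shift_gripper", "body": {"steps": [[[0,0,0],[0,0,0]],[[0,0,0],[0,0,0]],[[0,0,0],[0,0,0]],[[0,0,0],[0,0,0]],[[0,0,0],[0,0,0]],[[0,0,0],[0,0,0]],[[0,0,0],[0,0,0]]], "jaw": 0.09}}

```text
time_s: 16.15
ee_pos: [0.6144, -0.1729, 0.1146]
eef_rot: [-3.142, -0.0, 0.12]
force: [0.3, -0.5, -0.1]
grip_width: 0.0897
grip_force: 0.0
```

Call:
{"method": "shift_gripper", "body": {"steps": [[[0,0,-0.4],[0,0,0]],[[0,0,-0.8],[0,0,0]],[[0,0,-0.8],[0,0,0]],[[0,0,-0.8],[0,0,0]],[[0,0,0],[0,0,0]],[[0,0,0],[0,0,0]],[[0,0,0],[0,0,0]]]}}

```text
time_s: 16.85
ee_pos: [0.614, -0.1727, 0.2531]
eef_rot: [-3.141, 0.002, 0.12]
force: [0.2, 0.8, -0.3]
grip_width: 0.0897
grip_force: 0.0
```

```bash
python3 - <<'E'
from m import *
a=ctrl.camera("scene")["pixels"];b=ctrl.camera("side")["pixels"];cv2.imwrite("pics/p7.png",cv2.resize(np.hstack([a,b]),(800,300),interpolation=cv2.INTER_AREA))
E
```

```text
(no output)
```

View pics/p7.png

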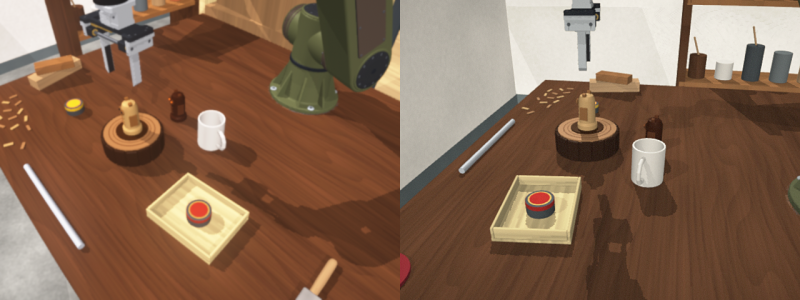

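The owl stands upright in the middle of the pad, the tin lies flat in the tray, and the arm is clear of both.

```bash
python3 -c "
from station import ctrl
print(ctrl.hand_in())"
```

```text
the job is handed in; nothing more can be done
None
```

I handed the job in at about 17 s: the last pictures show the red tin flat in the plywood tray and the pale owl upright in the middle of the cork pad, both released, but the hand-in returned no verdict.

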